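# Sort full from empty salt canisters and bar the tray

### The arm

A 6-joint arm with a two-finger parallel gripper is mounted at the origin on the work surface. World frame = base frame: x ahead of the robot, y to its left, z up, the work surface at z = 0. Lengths are in m, angles in rad, forces in N, time in s.
With the tool pointing down it reaches from about 0.3 to 0.875 m from the base axis. Payload 6.4 kg.
Tool frame: the origin (TCP) lies midway between the tips of the shut fingers; the grasp point (between the pads) lies 19 mm behind it (ctrl.tcp_to_grasp is the distance from the TCP to the grasp point, in m); z points along the fingers, y is the direction in which the jaws open and shut (so a half turn about z gives the same grasp; the last joint's range is limited). The gripper opens to 85 mm and grips with 20 to 120 N. Pads are 22 mm wide; open, the fingers measure 114 mm over their backs; the gripper's body (76 mm by 85 mm) begins 54 mm behind the grasp point. The pads swing forward as they close: fully open they stand 13 mm farther back than shut.
Start: joints at [-1.41, 0.181, 1.607, -0, 1.354, -0.206], TCP at [0.206, -0.537, 0.231] pointing down, gripper open.
Joint ranges: [-2.99, 2.99], [-0.89, 2.07], [0.3, 2.58], [-1.14, 4.28], [0, 2.63], [-3.12, 3.12]. Speed limits (rad/s): [2.57, 2.57, 3.01, 3.14, 3.14, 3.14].

### API

Orientations are given as a unit quaternion [w, x, y, z].
In Python, from bench import monitor, imaging, order, spotter, ctrl gives the robot as it stands.
- The arm moves only by the shell command python3 -m pendant 'ROWS'. ROWS is JSON, a list that holds one entry, the list of rows, each a list of 5 numbers: the shift along the world's x, y, z in mm, then the turn about the world's z in degrees, then the finger opening in mm, from 0 to 85.4. A call has 1 to 8 rows; each row shifts and turns the commanded pose from where the row before left it; what a row does not reach is not made up. A row lasts 1/8 s, in which the tool goes at most 62.5 mm and 10.7 degrees, less where a joint would pass 70% of its speed; a pose out of reach is approached as far as the arm can. A call with a gripper value outside its range is refused whole. The fingers move at their own pace and stop on an object; the grip force is fixed at half the most. Time passes only in rows, so rows that do not move let the fingers close. It gives the time, the measured TCP pose, the force and the opening at its end, in the units of the state.
- monitor.get_obs(): the state, without advancing time (a new reading comes with each control period).
- imaging.camera(name): name is "scene" or "side" or "wrist"; returns a dict with "img" (400x640x3 uint8, red, green, blue), "vfov" (degrees; the focal length in pixels is half the picture's height over the tangent of half this angle, whatever the lens; pixels are square), "cx", "cy" (the principal point, pixels), "distortion" ([k1, k2, p1, p2, k3] as OpenCV has them; the pictures are not rectified), "origin" and "orientation" of the camera in the world. Camera axes: x right, y down, z forward; pixel columns grow to the right and rows downward; lengths in m; the calibration is good to about 2 mm. A picture is of the moment at which its call begins. There is no depth.
- order.hand_in(): hands the job in, once; it reports no verdict.
Trained networks look in the newest picture that a camera, given by its name, has taken for a name from the list of things; names that differ only in an ending like _2 or _b are one class to them, and where a whole thing is asked for, a point or a joint stands for the part that bears it (a point fixed in the world has none). Each returns a list of dicts, best first, with "confidence" (0 to 1); they miss things now and then, are a little off and sometimes report something else, mostly with a low value. They report only what shows in the picture. A call takes as long as a camera call. They do not tell look-alikes from the thing itself.
- spotter.recognise(camera, thing): "at" ([x, y, z] in m, in the coordinates of the camera as it stood for that picture, good to about 4 mm: the middle of the surface that is visible of it).
- spotter.tip_of(camera, thing): "at" ([x, y, z] in m, in the coordinates of the camera as it stood for that picture, good to about 4 mm: a listed point, or the origin of a listed thing).
The state is a dict: "time_s": time; "q": joint angles; "dq": joint speeds; "joint_efforts": joint torques, N m; "eef_pos": TCP position; "eef_rot": TCP orientation; "wrist_force": force on the tool from outside, world axes, zero at the start; "torque": the same for the moment, N m; "opening": opening from 0.0 (shut) to 1.0 (fully open).
Only numpy, scipy, OpenCV 4.12 (cv2) and the standard library are available. Lean on these libraries where they do the work, as an engineer would, in place of code of your own. Each camera call takes 0.05 s, during which the arm holds its last target. There are 200 camera calls.

### The job

The look-alike canisters on the packing bench are partly full and partly empty: lift each to feel its weight, and stand the full ones upright on the floor of the open-fronted wooden tray, none overhanging its front edge, and the empty ones upright on the floor of the black plastic crate. Only when all are sorted, close the tray's open front: lay the stop bar on the bench, grip upward, flush along the front edge of the tray's base and centred on it, and let go. Leave the tape roll and the bottle where they are.

Things in the scene. Friction and masses are not known exactly. Their poses are not given: they have to be found in the camera images.
- canister_1: one of up to six look-alike upright round cardboard canisters with a white push-on lid that stays on: 75 mm high, 60 mm in diameter, the lid (top 15 mm) 62 mm; origin at the centre of its underside, z up its axis. A full one weighs about 350 g, an empty one about 70 g (each within 20 %); number and looks say nothing of which it is. May be absent
- canister_2: one of up to six look-alike upright round cardboard canisters with a white push-on lid that stays on: 75 mm high, 60 mm in diameter, the lid (top 15 mm) 62 mm; origin at the centre of its underside, z up its axis. A full one weighs about 350 g, an empty one about 70 g (each within 20 %); number and looks say nothing of which it is. May be absent
- canister_3: one of up to six look-alike upright round cardboard canisters with a white push-on lid that stays on: 75 mm high, 60 mm in diameter, the lid (top 15 mm) 62 mm; origin at the centre of its underside, z up its axis. A full one weighs about 350 g, an empty one about 70 g (each within 20 %); number and looks say nothing of which it is. May be absent
- canister_4: one of up to six look-alike upright round cardboard canisters with a white push-on lid that stays on: 75 mm high, 60 mm in diameter, the lid (top 15 mm) 62 mm; origin at the centre of its underside, z up its axis. A full one weighs about 350 g, an empty one about 70 g (each within 20 %); number and looks say nothing of which it is. May be absent
- canister_5: one of up to six look-alike upright round cardboard canisters with a white push-on lid that stays on: 75 mm high, 60 mm in diameter, the lid (top 15 mm) 62 mm; origin at the centre of its underside, z up its axis. A full one weighs about 350 g, an empty one about 70 g (each within 20 %); number and looks say nothing of which it is. May be absent
- canister_6: one of up to six look-alike upright round cardboard canisters with a white push-on lid that stays on: 75 mm high, 60 mm in diameter, the lid (top 15 mm) 62 mm; origin at the centre of its underside, z up its axis. A full one weighs about 350 g, an empty one about 70 g (each within 20 %); number and looks say nothing of which it is. May be absent
- tray: open-fronted wooden tray for full canisters, fixed: plywood base 115 mm (x) by 240 mm (y), 15 mm thick, canisters stand on its top; origin at the centre of its underside. Rails with tops at z = 36 mm along the back (+x) and both ends (+-y) leave a floor from x = -57.5 to 49.5 mm, y = -112 to 112 mm: three canisters side by side along y. The front (-x) is open
- tray_front (a point): middle of the tray's front edge, at the foot of the base's straight upright front face (x = -57.5 mm from the tray's origin; 240 mm long along y, 15 mm high; the end rails stop 10 mm short of it); axes as the tray's
- crate: the low black plastic crate for empties, fixed to the bench: 125 mm (x) by 240 mm (y), 34 mm high, walls 6 mm, floor about 6 mm thick, open above; origin at the centre of the underside. Room for three canisters side by side along y. Tray and crate may change sides
- stop_bar: the loose wooden stop bar: a straight batten 200 mm long (x), 36 mm wide (y), 24 mm high (z), with a grip block on the middle of its top, 60 mm long (x), 16 mm thick (y), from z = 24 to 66 mm; origin at the centre of the batten's underside; the two long faces at y = +-18 mm are alike; 160 g
- tape_roll: bystander: roll of tape lying flat, 100 mm across, 48 mm high; origin at the centre of its underside
- spray_bottle: bystander: white bottle, 66 mm across, 160 mm high; origin at the centre of its underside
Things that resemble listed ones, but are neither listed nor needed, are in the scene too. Leave any blue or turquoise look-alike of the canister_2 alone.

How it is judged:
On the way, in this order (a step that is already met when the one before it is completed fails the run):
1. every full canister stands upright in the tray and every empty one in the crate (((x of canister_1 in the frame of tray between -0.033 and 0.05 m and y of canister_1 in the frame of tray between -0.1 and 0.1 m and z of canister_1 in the frame of tray between 0.01 and 0.021 m and angle between canister_1's own z axis and vertical below 0.12 rad and linear speed of canister_1 below 0.02 m/s and contact force between canister_1 and tray above 2 N) or (x of canister_1 in the frame of crate between -0.06 and 0.06 m and y of canister_1 in the frame of crate between -0.12 and 0.12 m and z of canister_1 in the frame of crate between 0 and 0.013 m and angle between canister_1's own z axis and vertical below 0.12 rad and linear speed of canister_1 below 0.02 m/s and contact force between canister_1 and crate below 1.6 N)) and ((x of canister_2 in the frame of tray between -0.033 and 0.05 m and y of canister_2 in the frame of tray between -0.1 and 0.1 m and z of canister_2 in the frame of tray between 0.01 and 0.021 m and angle between canister_2's own z axis and vertical below 0.12 rad and linear speed of canister_2 below 0.02 m/s and contact force between canister_2 and tray above 2 N) or (x of canister_2 in the frame of crate between -0.06 and 0.06 m and y of canister_2 in the frame of crate between -0.12 and 0.12 m and z of canister_2 in the frame of crate between 0 and 0.013 m and angle between canister_2's own z axis and vertical below 0.12 rad and linear speed of canister_2 below 0.02 m/s and contact force between canister_2 and crate below 1.6 N)) and ((x of canister_3 in the frame of tray between -0.033 and 0.05 m and y of canister_3 in the frame of tray between -0.1 and 0.1 m and z of canister_3 in the frame of tray between 0.01 and 0.021 m and angle between canister_3's own z axis and vertical below 0.12 rad and linear speed of canister_3 below 0.02 m/s and contact force between canister_3 and tray above 2 N) or (x of canister_3 in the frame of crate between -0.06 and 0.06 m and y of canister_3 in the frame of crate between -0.12 and 0.12 m and z of canister_3 in the frame of crate between 0 and 0.013 m and angle between canister_3's own z axis and vertical below 0.12 rad and linear speed of canister_3 below 0.02 m/s and contact force between canister_3 and crate below 1.6 N)) and ((x of canister_4 in the frame of tray between -0.033 and 0.05 m and y of canister_4 in the frame of tray between -0.1 and 0.1 m and z of canister_4 in the frame of tray between 0.01 and 0.021 m and angle between canister_4's own z axis and vertical below 0.12 rad and linear speed of canister_4 below 0.02 m/s and contact force between canister_4 and tray above 2 N) or (x of canister_4 in the frame of crate between -0.06 and 0.06 m and y of canister_4 in the frame of crate between -0.12 and 0.12 m and z of canister_4 in the frame of crate between 0 and 0.013 m and angle between canister_4's own z axis and vertical below 0.12 rad and linear speed of canister_4 below 0.02 m/s and contact force between canister_4 and crate below 1.6 N)) and ((x of canister_5 in the frame of tray between -0.033 and 0.05 m and y of canister_5 in the frame of tray between -0.1 and 0.1 m and z of canister_5 in the frame of tray between 0.01 and 0.021 m and angle between canister_5's own z axis and vertical below 0.12 rad and linear speed of canister_5 below 0.02 m/s and contact force between canister_5 and tray above 2 N) or (x of canister_5 in the frame of crate between -0.06 and 0.06 m and y of canister_5 in the frame of crate between -0.12 and 0.12 m and z of canister_5 in the frame of crate between 0 and 0.013 m and angle between canister_5's own z axis and vertical below 0.12 rad and linear speed of canister_5 below 0.02 m/s and contact force between canister_5 and crate below 1.6 N)) and ((x of canister_6 in the frame of tray between -0.033 and 0.05 m and y of canister_6 in the frame of tray between -0.1 and 0.1 m and z of canister_6 in the frame of tray between 0.01 and 0.021 m and angle between canister_6's own z axis and vertical below 0.12 rad and linear speed of canister_6 below 0.02 m/s and contact force between canister_6 and tray above 2 N) or (x of canister_6 in the frame of crate between -0.06 and 0.06 m and y of canister_6 in the frame of crate between -0.12 and 0.12 m and z of canister_6 in the frame of crate between 0 and 0.013 m and angle between canister_6's own z axis and vertical below 0.12 rad and linear speed of canister_6 below 0.02 m/s and contact force between canister_6 and crate below 1.6 N))), for 0.2 s.
2. the stop bar then lies on the bench flush along the tray's front edge, let go (x of stop_bar in the frame of tray between -0.0785 and -0.07 m and y of stop_bar in the frame of tray between -0.02 and 0.02 m and angle between the x axis of stop_bar and the y axis of tray, either way round below 0.03 rad and angle between stop_bar's own z axis and vertical below 0.05 rad and z of stop_bar in the frame of tray below 0.004 m and linear speed of stop_bar below 0.01 m/s and contact force between stop_bar and the fingers below 0.1 N), for 0.2 s.
At the end, for the whole second after the job is handed in: Full canisters stand upright (within 7 degrees) on the tray floor, overhanging its front by at most 3 mm; empties upright on the crate floor; the stop bar on the bench along the tray's front edge: gap at most 3 mm, parallel within 0.03 rad, centred within 20 mm; all released, at rest (all of step 1 and all of step 2); the robot touches nothing.
It fails at once if a bystander (tape roll, bottle) is moved by more than 30 mm (distance of any of tape_roll, spray_bottle from where it was at the start of the episode above 0.03 m).
Of canister_1, canister_2, canister_3, canister_4, canister_5, canister_6 only 4 to 6 are there at a start; the rules pass over those that are not, and their reading is None.
At some moment in a run one of canister_1, canister_2, canister_3, canister_4, canister_5, canister_6, stop_bar may be knocked a few centimetres aside while the robot is not near it.
It also fails if it takes over 210 s, if anything falls off the work surface, if the arm or the gripper's body presses on something with over 40 N, if the wrist force passes 120 N, or if a joint passes its speed limit or range.

## Working session

There is one attempt and no reset: what is moved stays moved. The work goes in short steps, Python scripts to look and compute and a shell command to move; the robot and the scene stay as the last step left them, time stands still between calls to the robot, and variables do not carry over. Pictures are saved under pics/ and viewed, about 12 in all and at most 16, crops included, and the job is handed in when it is done.

```bash
mkdir -p pics; ls; cat > h.py <<'E'
from bench import monitor, imaging, order, spotter, ctrl
import numpy as np, cv2
from scipy.spatial.transform import Rotation as R
def rot(q): return R.from_quat([q[1],q[2],q[3],q[0]])
def cam(n,save=None):
    c=imaging.camera(n)
    if save: cv2.imwrite('pics/'+save+'.png',c['img'][:,:,::-1])
    return c
def K(c):
    f=200/np.tan(np.radians(c['vfov'])/2); return np.array([[f,0,c['cx']],[0,f,c['cy']],[0,0,1.]])
def w(c,p): return rot(c['orientation']).apply(p)+np.array(c['origin'])
def pix(c,P):
    p=rot(c['orientation']).inv().apply(np.array(P)-np.array(c['origin']))
    return cv2.projectPoints(p.reshape(-1,1,3),np.zeros(3),np.zeros(3),K(c),np.array(c['distortion'],float))[0].reshape(-1,2)
def onplane(c,uv,z):
    u=cv2.undistortPoints(np.array(uv,float).reshape(-1,1,2),K(c),np.array(c['distortion'],float)).reshape(-1,2)
    d=rot(c['orientation']).apply(np.c_[u,np.ones(len(u))]); o=np.array(c['origin'])
    return o+d*((z-o[2])/d[:,2])[:,None]
def find(c,n,things,fn='tip_of',minc=0.2):
    for t in things:
        for r in getattr(spotter,fn)(n,t):
            if r['confidence']>minc:
                P=w(c,r['at']); print(n,t,round(r['confidence'],2),P.round(3),pix(c,P)[0].round())
E
python3 - <<'E'
from h import *
for n in ['scene','side','wrist']:
    c=cam(n,n+'0'); print(n,c['origin'],c['orientation'],c['vfov'])
    find(c,n,['canister_1','tray','tray_front','crate','stop_bar','tape_roll','spray_bottle'])
o=monitor.get_obs();print(o['time_s'],o['eef_rot'],ctrl.tcp_to_grasp)
E
```

```text
pics
scene [1.00586588 0.62833112 0.85344317] [-0.14325767  0.34857704  0.8471056  -0.37467771] 54.38260012137949
scene canister_1 0.89 [ 0.397 -0.187 -0.003] [290. 180.]
scene canister_1 0.83 [ 0.182 -0.29  -0.001] [315. 141.]
scene canister_1 0.82 [ 0.327 -0.294 -0.002] [286. 158.]
scene canister_1 0.81 [ 0.403  0.165 -0.   ] [367. 235.]
scene canister_1 0.64 [ 0.416 -0.397 -0.   ] [249. 156.]
scene canister_1 0.63 [ 0.431 -0.042 -0.006] [312. 207.]
scene canister_1 0.6 [0.425 0.064 0.001] [337. 221.]
scene tray_front 0.81 [ 0.52  -0.235  0.001] [252. 190.]
scene crate 0.74 [0.575 0.228 0.001] [342. 283.]
scene stop_bar 0.61 [ 0.656 -0.003 -0.006] [263. 253.]
scene tape_roll 0.66 [ 0.463 -0.553 -0.004] [215. 145.]
scene spray_bottle 0.57 [0.48  0.506 0.   ] [453. 328.]
side [-0.2270005  -1.25910211  0.9096116 ] [-0.47555342  0.84798125 -0.20271019  0.11698431] 42.707558587214756
side canister_1 0.96 [0.429 0.065 0.005] [312. 202.]
side canister_1 0.91 [ 0.423 -0.393  0.002] [384. 282.]
side canister_1 0.88 [ 0.323 -0.296  0.005] [335. 272.]
side canister_1 0.63 [ 0.4   -0.184 -0.001] [340. 245.]
side canister_1 0.58 [0.404 0.166 0.006] [292. 190.]
side canister_1 0.56 [ 0.184 -0.294  0.003] [289. 286.]
side canister_1 0.42 [ 0.43  -0.041  0.003] [326. 218.]
side tray 0.8 [ 0.578 -0.223 -0.003] [396. 237.]
side tray_front 0.72 [ 0.525 -0.237  0.004] [384. 241.]
side crate 0.83 [0.575 0.23  0.003] [327. 173.]
side stop_bar 0.75 [0.655 0.001 0.005] [378. 195.]
side tape_roll 0.68 [ 0.463 -0.556  0.002] [433. 314.]
side spray_bottle 0.61 [0.48  0.506 0.005] [275. 149.]
wrist [ 0.28039007 -0.5085214   0.37444419] [ 0.12714644  0.81441439 -0.55935282 -0.08767782] 62.33644348225587
wrist canister_1 0.77 [ 0.182 -0.292  0.003] [111. 100.]
1.2 [ 1.22298206e-05  9.83232459e-01  1.82356603e-01 -1.59867843e-05] 0.0187
```

```bash
python3 - <<'E'
import cv2,numpy as np
s=cv2.imread('pics/scene0.png');d=cv2.imread('pics/side0.png')
a=cv2.resize(s[110:360,190:510],(800,625))[:600]
cv2.imwrite('pics/a1.png',a)
cv2.imwrite('pics/a2.png',cv2.resize(d[120:345,240:480],(640,600)))
E
```

```text
(no output)
```

View pics/a1.png

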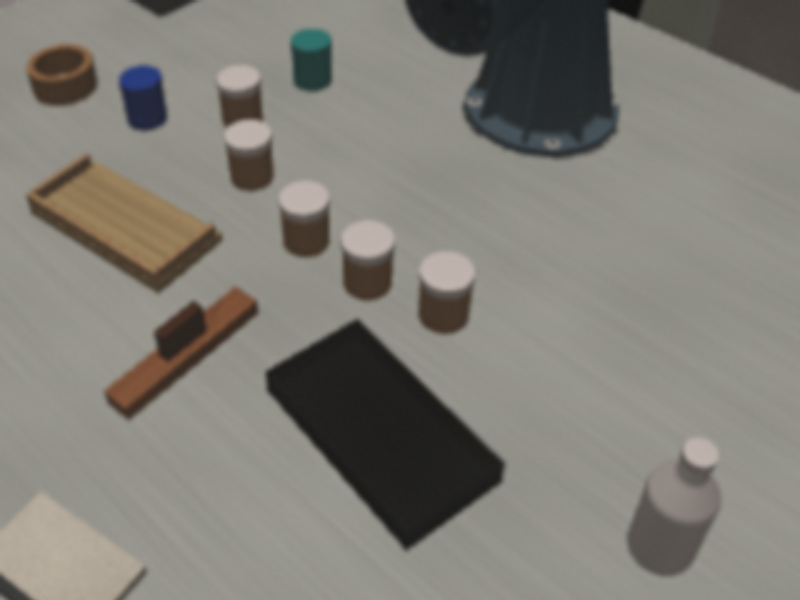

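View pics/a2.png

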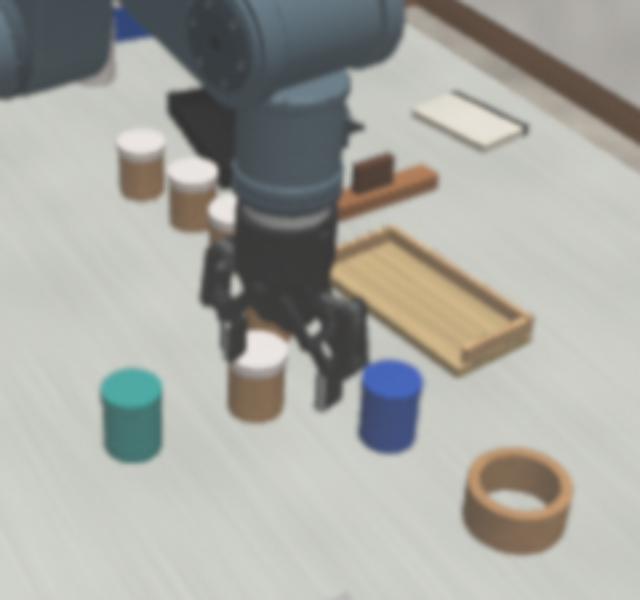

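Canisters are the brown, white-lidded ones. In the scene picture they are at (286,158), (290,180), (312,207), (337,221) and (367,235). Look-alikes to leave alone are the blue one at (249,156) and the teal one at (315,141). Tray is at (252,190), crate at (342,283), bar at (263,253). Next I'll take a closer overview from above.

```bash
python3 -m pendant '[[[28,55,15,8.6,85],[28,55,15,8.6,85],[28,55,15,8.6,85],[28,55,15,8.6,85],[28,55,15,8.6,85],[28,55,15,8.6,85],[28,55,15,8.6,85],[28,55,15,8.6,85]]]'
python3 -m pendant '[[[0,0,0,0,85],[0,0,0,0,85]]]'
python3 - <<'E'
from h import *
for n in ['wrist','side','scene']:
    c=cam(n,n+'1')
    find(c,n,['canister_1','tray','tray_front','crate','stop_bar'])
    if n=='wrist': print(c['origin'],c['orientation'],c['vfov'],c['distortion'],c['cx'],c['cy'])
E
```

```text
time_s: 2.2
eef_pos: [0.4272, -0.1019, 0.3503]
eef_rot: [0.001, 0.707, 0.708, 0.0]
wrist_force: [1.3, -0.6, 0.2]
opening: 0.998
time_s: 2.45
eef_pos: [0.4264, -0.1039, 0.3491]
eef_rot: [-0.0, 0.708, 0.706, -0.0]
wrist_force: [0.4, -0.5, 0.4]
opening: 0.998
wrist canister_1 0.91 [ 0.425 -0.393  0.001] [323. 304.]
wrist canister_1 0.84 [ 0.183 -0.295  0.001] [179. 255.]
wrist canister_1 0.76 [ 0.427  0.065 -0.001] [323.  16.]
wrist canister_1 0.63 [ 0.323 -0.297  0.   ] [262. 256.]
wrist canister_1 0.61 [ 0.398 -0.187  0.004] [306. 194.]
wrist canister_1 0.6 [ 0.436 -0.04   0.   ] [330.  96.]
wrist tray 0.6 [ 0.577 -0.227 -0.004] [417. 216.]
wrist tray_front 0.91 [ 0.526 -0.235  0.002] [386. 221.]
wrist stop_bar 0.75 [0.656 0.    0.004] [486.  67.]
[ 0.42776572 -0.02527613  0.49224135] [ 1.54626966e-01  9.87971848e-01 -1.44547280e-03 -1.98704815e-04] 62.33644348225587 [-0.04417567  0.          0.          0.          0.        ] 324.157168329956 190.7866821231573
side canister_1 0.96 [ 0.187 -0.293  0.003] [290. 286.]
side canister_1 0.93 [0.4   0.168 0.007] [291. 190.]
side canister_1
[... 597 characters left out ...]
05  0.168 -0.004] [367. 237.]
scene canister_1 0.93 [ 0.423  0.063 -0.003] [337. 222.]
scene canister_1 0.92 [ 0.323 -0.295 -0.002] [286. 157.]
scene canister_1 0.82 [ 0.416 -0.397 -0.002] [249. 156.]
scene canister_1 0.73 [ 0.432 -0.04  -0.003] [312. 206.]
scene canister_1 0.59 [ 0.397 -0.187 -0.006] [290. 181.]
scene canister_1 0.57 [ 0.181 -0.292 -0.001] [315. 141.]
scene tray 0.65 [ 0.575 -0.228 -0.002] [240. 200.]
scene tray_front 0.77 [ 0.523 -0.234 -0.001] [252. 191.]
scene tray_front 0.73 [ 0.396 -0.187 -0.003] [290. 180.]
scene tray_front 0.39 [ 0.578 -0.229 -0.002] [239. 200.]
scene crate 0.76 [ 0.575  0.229 -0.   ] [342. 284.]
scene stop_bar 0.72 [ 0.652  0.003 -0.005] [265. 253.]
```

View pics/wrist1.png

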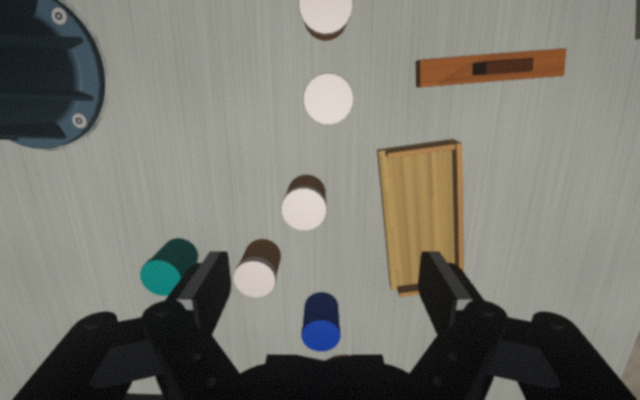

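The wrist view shows three free white lids at (304,208), (328,98) and (257,277), with the tray at (420,215) and the bar at (490,68). I'll work out the yaws from the edges.

```bash
python3 - <<'E'
from h import *
from scipy.optimize import minimize
c=cam('wrist'); s=cam('scene','scene2'); d=cam('side')
a=onplane(c,[[381,155],[392,292]],0.015); print('front',a.round(3),np.degrees(np.arctan2(*(a[1]-a[0])[:2])))
b=onplane(c,[[462,155],[464,265]],0.036); print('back',b.round(3),np.degrees(np.arctan2(*(b[1]-b[0])[:2])))
e=onplane(c,[[420,60],[565,49]],0.024); print('bar',e.round(3),np.degrees(np.arctan2(*(e[1]-e[0])[1::-1])))
e=onplane(c,[[418,87],[566,75]],0.024); print('bar',e.round(3),np.degrees(np.arctan2(*(e[1]-e[0])[1::-1])))
# scene: enlarge tray/crate edges
for nm,cc in (('s',s),('d',d)):
    img=cc['img'][:,:,::-1].copy()
    for (x,y,L) in ((0.577,-0.227,0),(0.576,0.23,1)):
      for yaw,col in ((0,(0,0,255)),(10,(0,255,0))) :
        r=np.radians(yaw); hx,hy,z=((.0575,.12,.015),(.0625,.12,.034))[L]
        P=np.array([[x+np.cos(r)*u*hx-np.sin(r)*v*hy,y+np.sin(r)*u*hx+np.cos(r)*v*hy,z] for u,v in((-1,-1),(1,-1),(1,1),(-1,1))])
        for q in pix(cc,P): cv2.circle(img,tuple(int(t) for t in q.round()),0,col,-1)
    cv2.imwrite(f'pics/f_{nm}.png',img)
a=cv2.imread('pics/f_s.png')[150:350,200:420];b=cv2.imread('pics/f_d.png')[140:280,270:470]
cv2.imwrite('pics/cmp.png',np.vstack([cv2.resize(a,(440,400))[:,:,:],cv2.resize(b[:100],(440,200))]) if 0 else cv2.resize(a,(660,600),interpolation=0))
E
```

```text
front [[ 0.511 -0.123  0.015]
 [ 0.542 -0.358  0.015]] 172.55524962237797
back [[ 0.623 -0.119  0.036]
 [ 0.648 -0.295  0.036]] 171.69968096277898
bar [[0.556 0.007 0.024]
 [0.753 0.025 0.024]] 4.952586249498957
bar [[ 0.556 -0.027  0.024]
 [ 0.761 -0.009  0.024]] 5.103174768237909
```

View pics/cmp.png

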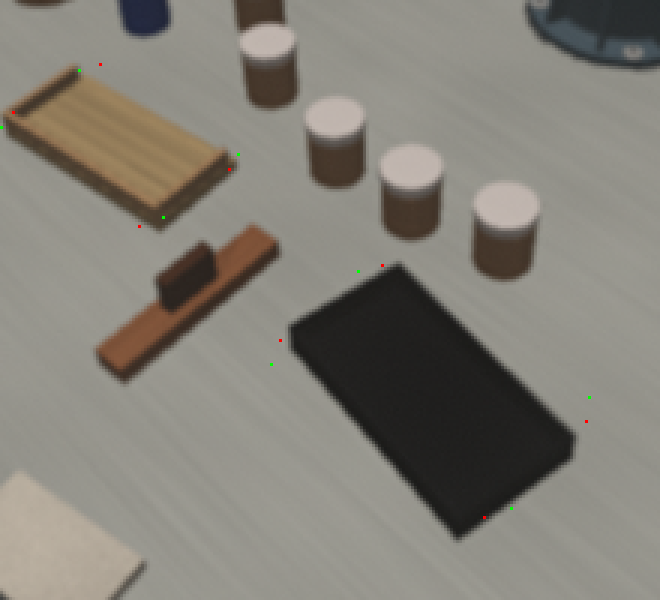

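```bash
python3 - <<'E'
from h import *
s=cam('scene'); print(onplane(s,[[333.3,237.7],[296.7,258.3],[391.7,295.7]],.034).round(3))
E
python3 -m pendant '[[[1.5,16,-58,0,85],[1.5,16,-58,0,85],[1.5,16,-58,0,85],[1,16,-58,0,85],[0,0,0,0,85],[0,0,0,0,85]]]'
```

```text
[[0.5   0.123 0.034]
 [0.62  0.105 0.034]
 [0.533 0.356 0.034]]
time_s: 4.3
eef_pos: [0.4335, -0.0405, 0.1191]
eef_rot: [0.001, 0.708, 0.706, 0.0]
wrist_force: [0.6, -0.9, 0.4]
opening: 0.992
```

```bash
python3 -m pendant '[[[0,0,-46,0,85],[0,0,-30,0,85],[0,0,-15,0,85],[0,0,0,0,40],[0,0,0,0,40],[0,0,0,0,40],[0,0,0,0,40]]]'
python3 -m pendant '[[[0,0,25,0,40],[0,0,50,0,40],[0,0,25,0,40],[0,0,0,0,40],[0,0,0,0,40],[0,0,0,0,40],[0,0,0,0,40]]]'
```

```text
time_s: 5.18
eef_pos: [0.4337, -0.0405, 0.0281]
eef_rot: [0.002, 0.708, 0.706, 0.001]
wrist_force: [-1.8, -0.9, 8.2]
opening: 0.708
time_s: 6.05
eef_pos: [0.4315, -0.0396, 0.1254]
eef_rot: [-0.001, 0.708, 0.706, -0.0]
wrist_force: [-0.1, -0.8, -0.7]
opening: 0.709
```

```bash
python3 -m pendant '[[[0,0,30,0,40],[22,49,0,0,40],[22,49,0,0,40],[22,49,0,0,40],[22,49,0,0,40],[22,49,0,0,40],[23,49,0,0,40],[22,49,0,0,40]]]'
python3 -m pendant '[[[0,0,-20,0,40],[0,0,-20,0,40],[0,0,-15,0,40],[0,0,0,0,40],[0,0,0,0,40],[0,0,0,0,40]]]'
```

```text
time_s: 7.05
eef_pos: [0.5875, 0.3048, 0.1553]
eef_rot: [-0.0, 0.708, 0.706, -0.001]
wrist_force: [1.0, 0.2, -0.6]
opening: 0.708
time_s: 7.8
eef_pos: [0.588, 0.3031, 0.1026]
eef_rot: [0.0, 0.708, 0.706, 0.001]
wrist_force: [-0.1, -0.3, -0.3]
opening: 0.705
```

```bash
python3 -m pendant '[[[0,0,-35,0,40],[0,0,-20,0,40],[0,0,-10,0,40],[0,0,-3,0,40],[0,0,0,0,40],[0,0,0,0,85],[0,0,0,0,85],[0,0,0,0,85]]]'
python3 -m pendant '[[[0,0,30,0,85],[0,0,60,0,85],[0,0,30,0,85],[-23,-32,0,0,85],[-30,-40,0,0,85],[-30,-40,0,0,85],[-30,-40,0,0,85],[0,0,0,0,85]]]'
python3 - <<'E'
from h import *
for n in ['wrist','side','scene']:
    c=cam(n,n+'3')
    find(c,n,['canister_1','stop_bar'])
print(monitor.get_obs()['wrist_force'])
E
```

```text
time_s: 8.8
eef_pos: [0.5873, 0.3033, 0.0335]
eef_rot: [0.0, 0.708, 0.706, 0.0]
wrist_force: [0.4, 0.4, -0.6]
opening: 0.992
time_s: 9.8
eef_pos: [0.4721, 0.1494, 0.153]
eef_rot: [-0.0, 0.709, 0.705, -0.001]
wrist_force: [0.6, -0.4, -0.4]
opening: 0.991
wrist canister_1 0.75 [ 0.429  0.065 -0.004] [281. 254.]
wrist canister_1 0.65 [ 0.4    0.162 -0.001] [245. 161.]
wrist stop_bar 0.91 [ 0.657 -0.    -0.003] [493. 305.]
side canister_1 0.85 [0.404 0.165 0.004] [293. 191.]
side canister_1 0.78 [ 0.325 -0.294  0.005] [336. 271.]
side canister_1 0.75 [0.429 0.063 0.005] [312. 202.]
side canister_1 0.69 [0.589 0.304 0.008] [321. 163.]
side canister_1 0.68 [ 0.4   -0.18   0.002] [339. 243.]
side canister_1 0.67 [ 0.187 -0.295  0.004] [290. 286.]
side canister_1 0.64 [ 0.422 -0.393  0.003] [384. 282.]
side stop_bar 0.85 [ 0.656 -0.     0.004] [379. 196.]
scene canister_1 0.91 [ 0.322 -0.294 -0.001] [286. 157.]
scene canister_1 0.82 [ 0.398 -0.188 -0.006] [290. 181.]
scene canister_1 0.8 [ 0.415 -0.4   -0.001] [249. 156.]
scene canister_1 0.77 [0.586 0.304 0.005] [361. 303.]
scene canister_1 0.69 [ 0.427  0.065 -0.001] [337. 222.]
scene canister_1 0.69 [ 0.181 -0.289 -0.002] [316. 142.]
scene stop_bar 0.95 [ 0.651  0.001 -0.004] [265. 252.]
[-0.40213158 -0.04965176 -0.04991698]
```

```bash
python3 -m pendant '[[[-35,8,0,0,85],[-34,8,-15,0,85],[0,0,-50,0,85],[0,0,-40,0,85],[0,0,-20,0,85],[0,0,0,0,40],[0,0,0,0,40],[0,0,0,0,40]]]'
python3 -m pendant '[[[0,0,0,0,40],[0,0,25,0,40],[0,0,50,0,40],[0,0,45,0,40],[0,0,0,0,40],[0,0,0,0,40],[0,0,0,0,40]]]'; python3 -m pendant '[[[0,0,0,0,40]]]'
```

```text
time_s: 11.25
eef_pos: [0.4062, 0.1674, 0.0294]
eef_rot: [0.001, 0.708, 0.706, 0.001]
wrist_force: [-0.4, 0.5, -1.0]
opening: 0.709
time_s: 12.12
eef_pos: [0.404, 0.167, 0.1469]
eef_rot: [-0.001, 0.708, 0.706, -0.001]
wrist_force: [0.2, 0.3, -0.7]
opening: 0.706
time_s: 12.25
eef_pos: [0.4043, 0.1671, 0.1471]
eef_rot: [-0.001, 0.708, 0.706, -0.001]
wrist_force: [0.6, -0.6, -1.3]
opening: 0.71
```

```bash
python3 -m pendant '[[[54,-3,0,0,40],[54,-3,0,0,40],[54,-3,0,0,40],[0,0,0,0,40],[0,0,-50,0,40],[0,0,-30,0,40],[0,0,0,0,40]]]'
```

```text
time_s: 13.12
eef_pos: [0.5635, 0.1581, 0.065]
eef_rot: [-0.003, 0.708, 0.706, -0.003]
wrist_force: [-0.1, -0.2, -1.4]
opening: 0.709
```

```bash
python3 -m pendant '[[[2,0,-18,0,40],[0,0,-10,0,40],[0,0,-3,0,40],[0,0,0,0,40],[0,0,0,0,85],[0,0,0,0,85],[0,0,0,0,85]]]'
python3 -m pendant '[[[0,0,30,0,85],[0,0,60,0,85],[0,0,30,0,85],[-46,-31,0,0,85],[-46,-31,0,0,85],[-46,-31,0,0,85],[0,0,0,0,85],[0,0,0,0,85]]]'
python3 - <<'E'
from h import *
for n in ['wrist','side','scene']:
    c=cam(n,n+'4')
    find(c,n,['canister_1','stop_bar'])
E
```

```text
time_s: 14.0
eef_pos: [0.5694, 0.1582, 0.0377]
eef_rot: [0.0, 0.708, 0.706, 0.0]
wrist_force: [-1.1, -1.4, 0.3]
opening: 0.993
time_s: 15.0
eef_pos: [0.4321, 0.0651, 0.1582]
eef_rot: [0.001, 0.709, 0.706, 0.001]
wrist_force: [1.0, -0.9, 0.6]
opening: 1.002
wrist canister_1 0.77 [0.568 0.148 0.004] [479.  80.]
wrist canister_1 0.67 [ 0.427  0.066 -0.003] [317. 171.]
wrist stop_bar 0.62 [ 0.655 -0.004 -0.001] [539. 237.]
side canister_1 0.82 [ 0.399 -0.182  0.001] [339. 244.]
side canister_1 0.81 [ 0.325 -0.294  0.004] [336. 271.]
side canister_1 0.77 [0.568 0.159 0.012] [334. 179.]
side canister_1 0.75 [0.429 0.065 0.005] [312. 202.]
side canister_1 0.68 [ 0.423 -0.394  0.003] [385. 282.]
side canister_1 0.63 [0.577 0.229 0.001] [328. 173.]
side canister_1 0.57 [0.588 0.303 0.01 ] [321. 162.]
side canister_1 0.56 [ 0.187 -0.294  0.   ] [290. 287.]
side stop_bar 0.8 [0.657 0.001 0.004] [379. 196.]
side stop_bar 0.58 [0.588 0.304 0.009] [321. 163.]
side stop_bar 0.33 [ 0.579 -0.226  0.   ] [397. 236.]
scene canister_1 0.97 [ 0.425  0.064 -0.001] [337. 222.]
scene canister_1 0.89 [0.569 0.159 0.005] [325. 266.]
scene canister_1 0.66 [ 0.182 -0.292 -0.001] [315. 141.]
scene canister_1 0.66 [ 0.417 -0.4   -0.001] [248. 156.]
scene canister_1 0.62 [0.588 0.302 0.002] [360. 303.]
scene canister_1 0.6 [ 0.398 -0.188 -0.003] [290. 180.]
scene stop_bar 0.76 [ 0.656  0.002 -0.002] [264. 253.]
```

Next is D.

```bash
python3 -m pendant '[[[-4,0,-50,0,85],[0,0,-50,0,85],[0,0,-30,0,85],[0,0,0,0,40],[0,0,0,0,40],[0,0,0,0,40],[0,0,0,0,40]]]'
python3 -m pendant '[[[0,0,25,0,40],[0,0,50,0,40],[0,0,45,0,40],[0,0,0,0,40],[0,0,0,0,40],[0,0,0,0,40]]]'; python3 -m pendant '[[[0,0,0,0,40]]]'
```

```text
time_s: 16.32
eef_pos: [0.4281, 0.0651, 0.0285]
eef_rot: [0.001, 0.708, 0.706, 0.001]
wrist_force: [-0.3, 0.6, -0.7]
opening: 0.707
time_s: 17.08
eef_pos: [0.426, 0.0653, 0.146]
eef_rot: [-0.001, 0.708, 0.706, -0.001]
wrist_force: [0.1, -0.1, -0.5]
opening: 0.705
time_s: 17.2
eef_pos: [0.4263, 0.0653, 0.1462]
eef_rot: [-0.001, 0.708, 0.706, -0.001]
wrist_force: [-0.5, -0.4, -0.2]
opening: 0.709
```

```bash
python3 -m pendant '[[[38,41,0,0,40],[38,41,0,0,40],[38,42,0,0,40],[38,42,0,0,40],[0,0,0,0,40],[0,0,0,0,40],[0,0,-25,0,40],[0,0,0,0,40]]]'
```

```text
time_s: 18.2
eef_pos: [0.5767, 0.2298, 0.1204]
eef_rot: [-0.001, 0.709, 0.706, -0.002]
wrist_force: [-0.2, 0.5, -0.8]
opening: 0.708
```

```bash
python3 - <<'E'
from h import *
c=cam('wrist','wrist5')
E
```

```text
(no output)
```

View pics/wrist5.png

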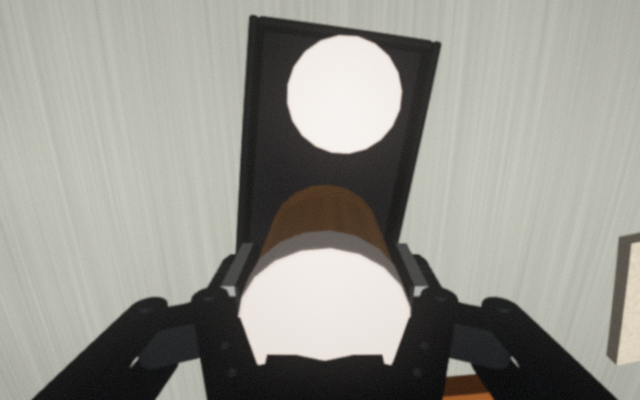

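The far canister stands inside the crate at (345,95). The held one is centred over the gap next to it. I'll lower it.

```bash
python3 -m pendant '[[[0,1,-45,0,40],[0,0,-25,0,40],[0,0,-12,0,40],[0,0,-3,0,40],[0,0,0,0,40],[0,0,0,0,85],[0,0,0,0,85],[0,0,0,0,85]]]'
python3 -m pendant '[[[0,0,30,0,85],[0,0,60,0,85],[0,0,30,0,85],[-25,-56,0,0,85],[-25,-56,0,0,85],[-25,-56,0,0,85],[-25,-56,0,0,85],[-25,-56,0,0,85]]]'
python3 -m pendant '[[[-25,-56,0,0,85],[-25,-56,0,0,85],[0,0,0,0,85],[0,0,0,0,85]]]'
python3 - <<'E'
from h import *
for n in ['side','scene']:
    c=cam(n,n+'6')
    find(c,n,['canister_1','stop_bar'])
E
```

```text
time_s: 19.25
eef_pos: [0.5794, 0.2323, 0.0378]
eef_rot: [0.0, 0.708, 0.706, 0.0]
wrist_force: [-0.3, 0.1, -0.4]
opening: 0.996
time_s: 20.25
eef_pos: [0.4533, -0.0493, 0.1578]
eef_rot: [0.001, 0.708, 0.706, 0.0]
wrist_force: [0.5, -1.4, 0.2]
opening: 0.995
time_s: 20.75
eef_pos: [0.4042, -0.1596, 0.1575]
eef_rot: [-0.0, 0.709, 0.706, 0.0]
wrist_force: [0.8, 0.1, -0.9]
opening: 0.993
side canister_1 0.86 [ 0.398 -0.183  0.   ] [339. 244.]
side canister_1 0.74 [ 0.183 -0.293  0.002] [289. 287.]
side canister_1 0.68 [ 0.322 -0.296  0.005] [335. 272.]
side canister_1 0.68 [ 0.422 -0.392  0.   ] [384. 283.]
side canister_1 0.58 [0.586 0.305 0.009] [320. 163.]
side canister_1 0.51 [0.581 0.234 0.009] [328. 171.]
side canister_1 0.39 [0.564 0.157 0.013] [334. 180.]
side stop_bar 0.89 [ 0.658 -0.     0.002] [379. 196.]
scene canister_1 0.96 [0.567 0.156 0.005] [325. 265.]
scene canister_1 0.91 [0.578 0.231 0.006] [342. 283.]
scene canister_1 0.86 [ 0.397 -0.186 -0.005] [290. 181.]
scene canister_1 0.81 [0.586 0.304 0.002] [360. 303.]
scene canister_1 0.75 [ 0.179 -0.289 -0.001] [316. 141.]
scene canister_1 0.75 [ 0.418 -0.398 -0.004] [249. 157.]
scene canister_1 0.59 [ 0.323 -0.295 -0.002] [286. 157.]
scene stop_bar 0.62 [ 0.654 -0.    -0.002] [264. 252.]
```

```bash
python3 -m pendant '[[[-6,-26,0,0,85],[0,0,-50,0,85],[0,0,-50,0,85],[0,0,-29,0,85],[0,0,0,0,40],[0,0,0,0,40],[0,0,0,0,40],[0,0,0,0,40]]]'
python3 -m pendant '[[[0,0,25,0,40],[0,0,50,0,40],[0,0,45,0,40],[0,0,0,0,40],[0,0,0,0,40],[0,0,0,0,40]]]'; python3 -m pendant '[[[0,0,0,0,40]]]'
```

```text
time_s: 22.05
eef_pos: [0.3986, -0.1861, 0.0292]
eef_rot: [0.001, 0.708, 0.706, 0.0]
wrist_force: [1.0, -0.4, -2.8]
opening: 0.708
time_s: 22.8
eef_pos: [0.397, -0.1849, 0.1467]
eef_rot: [-0.002, 0.708, 0.706, -0.0]
wrist_force: [-0.6, -1.3, -3.2]
opening: 0.709
time_s: 22.92
eef_pos: [0.3974, -0.1852, 0.147]
eef_rot: [-0.001, 0.708, 0.706, -0.0]
wrist_force: [-0.2, -0.1, -3.2]
opening: 0.706
```

```bash
python3 -m pendant '[[[56,2,0,0,40],[56,3,0,0,40],[55,2,0,0,40],[0,0,0,0,40],[0,0,-50,0,40],[0,0,-25,0,40],[0,0,0,0,40]]]'
```

```text
time_s: 23.8
eef_pos: [0.5622, -0.1775, 0.0701]
eef_rot: [-0.004, 0.708, 0.706, -0.001]
wrist_force: [-0.4, 0.7, -3.6]
opening: 0.704
```

Then A (0.323,-0.295).

```bash
python3 -m pendant '[[[1,0,-14,0,40],[0,0,-8,0,40],[0,0,-3,0,40],[0,0,0,0,40],[0,0,0,0,80],[0,0,0,0,85],[0,0,0,0,85]]]'
python3 -m pendant '[[[0,0,30,0,85],[0,0,60,0,85],[0,0,20,0,85],[-48,-23,0,0,85],[-48,-23,0,0,85],[-48,-23,0,0,85],[-48,-23,0,0,85],[-30,-15,0,0,85]]]'
python3 -m pendant '[[[-20,-8,0,0,85],[0,0,0,0,85],[0,0,0,0,85]]]'
python3 - <<'E'
from h import *
for n in ['side','scene']:
    c=cam(n,n+'7')
    find(c,n,['canister_1','stop_bar'])
E
```

```text
time_s: 24.68
eef_pos: [0.5666, -0.179, 0.049]
eef_rot: [0.001, 0.708, 0.706, 0.0]
wrist_force: [-0.6, 0.6, -0.0]
opening: 0.995
time_s: 25.68
eef_pos: [0.3424, -0.2866, 0.1588]
eef_rot: [0.0, 0.709, 0.706, -0.0]
wrist_force: [0.9, 0.5, -0.9]
opening: 0.999
time_s: 26.05
eef_pos: [0.3247, -0.2938, 0.1586]
eef_rot: [0.0, 0.708, 0.706, 0.0]
wrist_force: [0.1, 0.1, 0.3]
opening: 0.997
side canister_1 0.97 [ 0.324 -0.294  0.005] [335. 271.]
side canister_1 0.82 [ 0.567 -0.174  0.017] [385. 224.]
side canister_1 0.73 [0.59  0.302 0.01 ] [322. 162.]
side canister_1 0.62 [ 0.188 -0.294  0.003] [291. 286.]
side canister_1 0.62 [ 0.421 -0.392  0.002] [384. 282.]
side canister_1 0.57 [0.585 0.235 0.011] [329. 170.]
scene canister_1 0.92 [0.577 0.228 0.007] [341. 282.]
scene canister_1 0.9 [0.568 0.159 0.003] [325. 266.]
scene canister_1 0.72 [0.588 0.302 0.003] [359. 303.]
scene canister_1 0.7 [ 0.564 -0.183  0.01 ] [250. 202.]
scene canister_1 0.57 [ 0.321 -0.293 -0.   ] [287. 157.]
scene canister_1 0.57 [ 0.184 -0.29  -0.001] [315. 142.]
scene stop_bar 0.59 [ 0.653  0.002 -0.005] [265. 253.]
```

```bash
python3 -m pendant '[[[-1,0,-50,0,85],[0,0,-50,0,85],[0,0,-30,0,85],[0,0,0,0,40],[0,0,0,0,40],[0,0,0,0,40],[0,0,0,0,40]]]'
python3 -m pendant '[[[0,0,25,0,40],[0,0,50,0,40],[0,0,45,0,40],[0,0,0,0,40],[0,0,0,0,40],[0,0,0,0,40]]]'; python3 -m pendant '[[[0,0,0,0,40]]]'
```

```text
time_s: 27.22
eef_pos: [0.3235, -0.2943, 0.0293]
eef_rot: [0.001, 0.708, 0.706, -0.0]
wrist_force: [0.1, 0.4, -3.2]
opening: 0.712
time_s: 27.98
eef_pos: [0.3224, -0.2926, 0.1467]
eef_rot: [-0.002, 0.708, 0.706, 0.0]
wrist_force: [-0.1, -0.2, -3.3]
opening: 0.71
time_s: 28.1
eef_pos: [0.3226, -0.293, 0.147]
eef_rot: [-0.001, 0.708, 0.706, 0.0]
wrist_force: [0.3, -0.8, -3.4]
opening: 0.706
```

```bash
python3 -m pendant '[[[51,3,0,0,40],[51,3,0,0,40],[51,3,0,0,40],[51,3,0,0,40],[51,4,0,0,40],[0,0,0,0,40],[0,0,-50,0,40],[0,0,-25,0,40]]]'
python3 -m pendant '[[[0,0,0,0,40],[0,0,-14,0,40],[0,0,-9,0,40],[0,0,-3,0,40],[0,0,0,0,40],[0,0,0,0,80],[0,0,0,0,85],[0,0,0,0,85]]]'
python3 -m pendant '[[[0,0,30,0,85],[0,0,60,0,85],[0,0,60,0,85],[10,30,40,0,85],[10,30,40,0,85],[0,0,0,0,85],[0,0,0,0,85]]]'
python3 - <<'E'
from h import *
for n in ['wrist','side','scene']:
    c=cam(n,n+'8')
    find(c,n,['canister_1','stop_bar'])
E
```

```text
time_s: 29.1
eef_pos: [0.5757, -0.2764, 0.0694]
eef_rot: [-0.003, 0.708, 0.706, -0.001]
wrist_force: [-1.1, 0.5, -2.6]
opening: 0.707
time_s: 30.1
eef_pos: [0.5786, -0.2781, 0.048]
eef_rot: [0.001, 0.708, 0.706, 0.0]
wrist_force: [-0.4, -0.4, -0.3]
opening: 0.998
time_s: 30.98
eef_pos: [0.5979, -0.2177, 0.2769]
eef_rot: [-0.0, 0.708, 0.706, -0.0]
wrist_force: [-0.3, -0.4, 0.3]
opening: 0.996
wrist canister_1 0.77 [ 0.555 -0.227  0.017] [289. 159.]
wrist canister_1 0.76 [ 0.425 -0.396 -0.   ] [205. 271.]
wrist canister_1 0.62 [ 0.578 -0.284  0.02 ] [308. 203.]
wrist canister_1 0.58 [ 0.18  -0.295  0.006] [ 24. 207.]
side canister_1 0.92 [ 0.42  -0.393  0.   ] [384. 283.]
side canister_1 0.76 [ 0.555 -0.221  0.014] [390. 234.]
side canister_1 0.72 [ 0.579 -0.28   0.019] [408. 240.]
side canister_1 0.71 [0.582 0.231 0.014] [328. 170.]
side canister_1 0.69 [0.586 0.302 0.009] [321. 163.]
side canister_1 0.67 [0.565 0.156 0.011] [334. 180.]
side canister_1 0.62 [ 0.185 -0.294  0.001] [290. 287.]
side stop_bar 0.56 [0.658 0.002 0.002] [379. 196.]
side stop_bar 0.26 [0.579 0.23  0.012] [328. 170.]
scene canister_1 0.97 [0.578 0.23  0.006] [341. 283.]
scene canister_1 0.86 [0.567 0.158 0.004] [325. 265.]
scene canister_1 0.78 [ 0.556 -0.229  0.012] [244. 193.]
scene canister_1 0.73 [0.588 0.303 0.001] [360. 304.]
scene canister_1 0.71 [ 0.417 -0.398 -0.001] [249. 156.]
scene canister_1 0.65 [ 0.182 -0.288 -0.001] [316. 142.]
scene canister_1 0.63 [ 0.577 -0.282  0.011] [229. 189.]
scene stop_bar 0.74 [ 0.653  0.    -0.005] [264. 253.]
```

View pics/scene8.png

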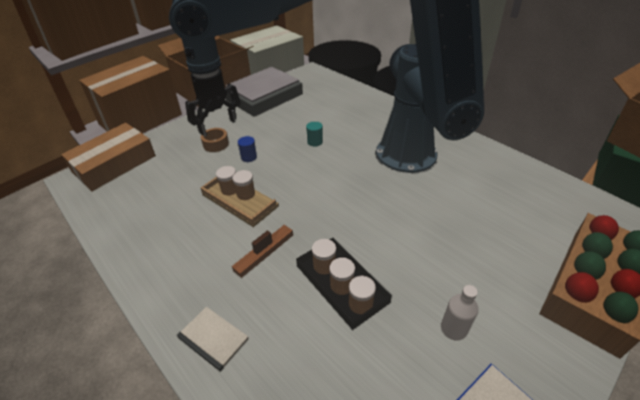

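View pics/wrist8.png

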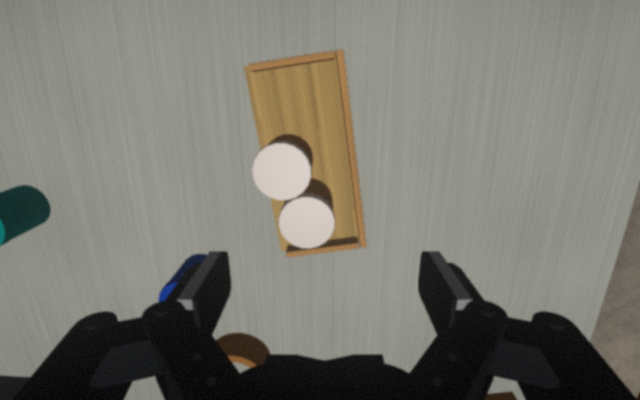

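The first full canister was knocked from (0.564,-0.180) to (0.555,-0.227). It is still in the tray but touches its neighbour and stands near the front, so I'll put it back.

```bash
python3 -m pendant '[[[-21,-4,-55,0,85],[-21,-4,-55,0,85],[0,0,-50,0,85],[0,0,-30,0,85],[0,0,0,0,85],[0,0,0,0,85]]]'
```

```text
time_s: 32.17
eef_pos: [0.5571, -0.2264, 0.0889]
eef_rot: [0.001, 0.708, 0.706, 0.0]
wrist_force: [-0.8, 0.5, 0.4]
opening: 0.995
```

```bash
python3 -m pendant '[[[-1,0,-30,0,85],[0,0,-14,0,85],[0,0,0,0,40],[0,0,0,0,40],[0,0,0,0,40],[0,0,0,0,40],[0,0,20,0,40],[0,0,0,0,40]]]'
python3 -m pendant '[[[6,22,0,0,40],[6,24,0,0,40],[0,0,0,0,40],[0,0,0,0,40]]]'
```

```text
time_s: 33.17
eef_pos: [0.5564, -0.2262, 0.0655]
eef_rot: [0.001, 0.708, 0.706, 0.001]
wrist_force: [-0.5, 2.1, -1.5]
opening: 0.709
time_s: 33.67
eef_pos: [0.5671, -0.1792, 0.0631]
eef_rot: [-0.0, 0.708, 0.706, -0.0]
wrist_force: [-0.6, -1.1, -4.2]
opening: 0.712
```

```bash
python3 -m pendant '[[[0,0,-12,0,40],[0,0,-6,0,40],[0,0,0,0,40],[0,0,0,0,80],[0,0,0,0,85],[0,0,0,0,85]]]'
python3 -m pendant '[[[0,0,30,0,85],[0,0,60,0,85],[0,0,60,0,85],[15,30,20,1,85],[15,30,0,2,85],[20,20,0,2,85],[0,0,0,0,85],[0,0,0,0,85]]]'
python3 - <<'E'
from h import *
for n in ['wrist','side','scene']:
    c=cam(n,n+'9')
    find(c,n,['canister_1','stop_bar','tray_front','tray'])
print(monitor.get_obs()['q'])
E
```

```text
time_s: 34.42
eef_pos: [0.5674, -0.1799, 0.0457]
eef_rot: [0.0, 0.708, 0.706, 0.0]
wrist_force: [0.1, 0.0, -0.1]
opening: 0.999
time_s: 35.42
eef_pos: [0.6168, -0.1, 0.2152]
eef_rot: [-0.0, 0.677, 0.736, -0.0]
wrist_force: [-0.6, 0.1, -0.1]
opening: 0.999
wrist canister_1 0.84 [ 0.57  -0.179  0.018] [275. 228.]
wrist canister_1 0.66 [0.653 0.001 0.001] [367.  66.]
wrist canister_1 0.63 [ 0.581 -0.284  0.016] [282. 306.]
wrist stop_bar 0.87 [ 0.657 -0.002  0.001] [370.  69.]
wrist tray_front 0.37 [ 0.576 -0.227 -0.004] [282. 257.]
wrist tray 0.88 [ 0.576 -0.23  -0.002] [282. 260.]
side canister_1 0.96 [ 0.567 -0.178  0.014] [386. 226.]
side canister_1 0.77 [ 0.58  -0.281  0.019] [408. 240.]
side canister_1 0.71 [ 0.185 -0.293  0.   ] [290. 287.]
side canister_1 0.65 [0.581 0.233 0.01 ] [328. 171.]
side canister_1 0.64 [0.584 0.304 0.008] [320. 163.]
side canister_1 0.59 [0.566 0.159 0.01 ] [334. 180.]
side canister_1 0.58 [ 0.418 -0.393  0.001] [383. 283.]
side stop_bar 0.77 [0.657 0.003 0.004] [378. 196.]
side stop_bar 0.55 [ 0.581 -0.278  0.021] [408. 239.]
side tray_front 0.78 [ 0.529 -0.236  0.003] [385. 241.]
side tray 0.96 [ 0.576 -0.226 -0.002] [396. 237.]
scene canister_1 0.91 [ 0.582 -0.281  0.011] [228. 190.]
scene canister_1 0.85 [0.579 0.228 0.006] [341. 283.]
scene canister_1 0.73 [ 0.416 -0.398  0.   ] [249. 156.]
scene canister_1 0.72 [ 0.18  -0.292 -0.002] [315. 141.]
scene canister_1 0.64 [ 0.562 -0.181  0.011] [251. 202.]
scene canister_1 0.59 [0.569 0.157 0.005] [324. 265.]
scene canister_1 0.56 [0.589 0.303 0.003] [360. 304.]
scene stop_bar 0.7 [ 0.655  0.001 -0.005] [264. 253.]
scene tray_front 0.98 [ 0.523 -0.237 -0.001] [251. 190.]
scene tray 0.84 [ 0.578 -0.226 -0.002] [240. 200.]
[-3.49820217e-01  3.03980715e-01  1.48998499e+00  1.40569372e-05
  1.34766489e+00 -4.33890054e-01]
```

View pics/wrist9.png

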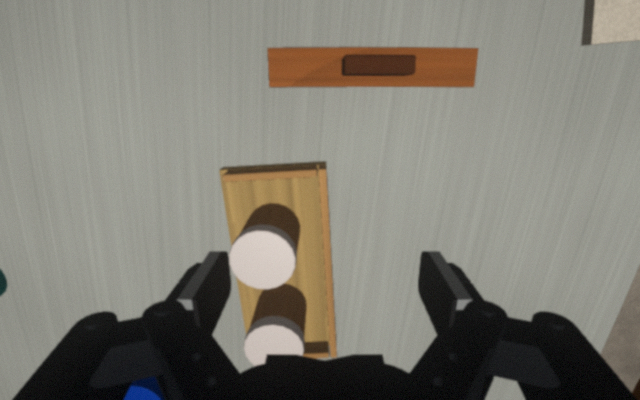

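The wrist view shows the bar at (372,67), horizontal in the picture and so parallel to the tool x. Both full canisters are well placed in the tray. I'll measure the bar's edges.

```bash
python3 - <<'E'
from h import *
c=cam('wrist')
a=onplane(c,[[268,48],[478,48],[476,87],[269,87]],.024); print(a.round(4),a.mean(0).round(4))
for i,j in((0,1),(3,2)):
  v=a[j]-a[i];print(np.degrees(np.arctan2(v[1],v[0])))
f=onplane(c,[[222,175],[240,310]],.015);print(f.round(4),np.degrees(np.arctan2(f[0][1]-f[1][1],f[0][0]-f[1][0]))-90)
g=onplane(c,[[326,166],[333,340]],.036);print(g.round(4),np.degrees(np.arctan2(g[0][1]-g[1][1],g[0][0]-g[1][0]))-90)
g=onplane(c,[[222,171],[325,163]],.036);print(g.round(4),np.degrees(np.arctan2(g[1][1]-g[0][1],g[1][0]-g[0][0])))
E
python3 -m pendant '[[[5,13,0,10,85],[5,13,0,10,85],[5,13,0,10,85],[5,13,0,10,85],[5,13,0,10,85],[5,13,0,10,85],[5,13,0,10,85],[5,11,0,10,85]]]'
python3 -m pendant '[[[0,0,0,10,85],[0,0,0,0,85],[0,0,0,0,85]]]'
```

```text
[[ 0.5562  0.0078  0.024 ]
 [ 0.7543  0.0257  0.024 ]
 [ 0.7598 -0.0096  0.024 ]
 [ 0.5586 -0.0275  0.024 ]] [ 0.6572 -0.0009  0.024 ]
5.155212065188846
5.065177681825086
[[ 0.5097 -0.1226  0.015 ]
 [ 0.5297 -0.2954  0.015 ]] 6.611512890682846
[[ 0.6201 -0.0984  0.036 ]
 [ 0.6471 -0.3126  0.036 ]] 7.185077081528988
[[ 0.516  -0.1123  0.036 ]
 [ 0.6189 -0.0954  0.036 ]] 9.302236251234115
time_s: 37.22
eef_pos: [0.6573, 0.0028, 0.2153]
eef_rot: [-0.0, 0.042, 0.999, 0.0]
wrist_force: [-0.7, 0.2, 0.5]
opening: 0.993
time_s: 37.6
eef_pos: [0.6571, 0.0021, 0.2154]
eef_rot: [-0.0, -0.04, 0.999, -0.0]
wrist_force: [-0.2, 0.1, 0.1]
opening: 0.995
```

```bash
python3 -m pendant '[[[0,-2,-55,0,60],[0,0,-55,0,60],[0,0,-45,0,60],[0,0,-26,0,60],[0,0,0,0,60],[0,0,0,0,0],[0,0,0,0,0],[0,0,0,0,0]]]'
python3 -m pendant '[[[0,0,0,0,0],[0,0,0,0,0],[0,0,0,0,0]]]'
```

```text
time_s: 38.6
eef_pos: [0.6585, -0.0, 0.0364]
eef_rot: [0.002, -0.042, 0.999, -0.0]
wrist_force: [-0.6, 0.0, 5.6]
opening: 0.178
time_s: 38.98
eef_pos: [0.6585, -0.0, 0.0364]
eef_rot: [0.001, -0.042, 0.999, -0.0]
wrist_force: [-1.3, -0.4, 6.1]
opening: 0.179
```

```bash
python3 -m pendant '[[[0,0,30,0,0],[0,0,50,0,0],[0,0,40,0,0],[-25,-20,0,-9.7,0],[-25,-25,0,-9.7,0],[-25,-30,0,-9.7,0],[-25,-30,0,-9.7,0],[-25,-30,0,-9.7,0]]]'
python3 -m pendant '[[[-25,-35,0,-9.7,0],[-25,-35,0,-9.7,0],[0,-33,0,-9.7,0],[0,0,0,-9.7,0],[0,0,0,0,0],[0,0,0,0,0]]]'
python3 - <<'E'
from h import *
for n in ['wrist','side']:
    c=cam(n,n+'10')
    find(c,n,['stop_bar','tray_front','tray','canister_1'],minc=.4)
    if n=='side':
        cv2.imwrite('pics/side10c.png',cv2.resize(c['img'][180:320,300:480,::-1],(720,560)))
o=monitor.get_obs(); print(rot(o['eef_rot']).as_matrix()[:,1])
E
```

```text
time_s: 39.98
eef_pos: [0.5311, -0.1355, 0.1544]
eef_rot: [0.0, 0.375, 0.927, -0.0]
wrist_force: [0.7, -1.0, -1.6]
opening: 0.18
time_s: 40.72
eef_pos: [0.4821, -0.2373, 0.1543]
eef_rot: [-0.0, 0.658, 0.753, 0.0]
wrist_force: [-0.1, -1.1, -1.7]
opening: 0.178
wrist stop_bar 0.74 [ 0.481 -0.235  0.118] [321. 221.]
wrist tray_front 0.71 [ 0.527 -0.235 -0.001] [371. 177.]
wrist tray 0.75 [ 0.579 -0.227 -0.004] [426. 175.]
wrist canister_1 0.78 [ 0.181 -0.291  0.004] [  9. 188.]
wrist canister_1 0.73 [ 0.57  -0.18   0.017] [436. 127.]
wrist canister_1 0.56 [ 0.582 -0.284  0.015] [421. 239.]
side stop_bar 0.74 [0.579 0.231 0.012] [328. 170.]
side stop_bar 0.61 [ 0.483 -0.233  0.122] [374. 211.]
side tray_front 0.61 [ 0.525 -0.234  0.002] [384. 242.]
side tray 0.97 [ 0.578 -0.225 -0.002] [397. 237.]
side canister_1 0.95 [ 0.424 -0.392 -0.001] [384. 283.]
side canister_1 0.81 [ 0.185 -0.293  0.002] [289. 286.]
side canister_1 0.8 [ 0.58  -0.279  0.018] [408. 240.]
side canister_1 0.76 [0.587 0.305 0.01 ] [321. 162.]
side canister_1 0.74 [0.582 0.233 0.011] [328. 170.]
side canister_1 0.56 [ 0.568 -0.178  0.017] [386. 225.]
side canister_1 0.55 [0.568 0.155 0.011] [335. 180.]
[ 9.91354613e-01  1.31209873e-01 -4.00167899e-05]
```

View pics/wrist10.png

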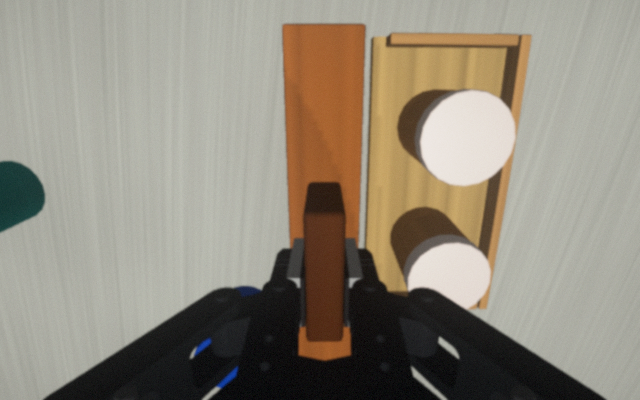

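View pics/side10c.png

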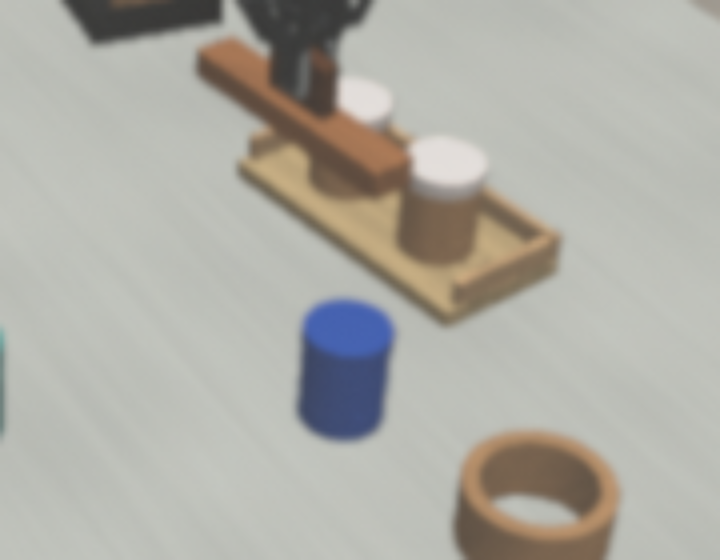

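```bash
python3 - <<'E'
from h import *
c=cam('wrist'); g=cv2.GaussianBlur(c['img'],(0,0),1).astype(float)
def edge(rows,x0,x1,ch):
    P=[]
    for r in rows:
        d=np.abs(np.gradient(g[r,:,ch]))[x0:x1]; i=d.argmax(); w_=d[max(i-2,0):i+3]; P.append([x0+(np.arange(max(i-2,0),max(i-2,0)+len(w_))*w_).sum()/w_.sum(),r])
    return np.array(P)
for nm,rows,x0,x1,z,ch in (('front',range(60,220,4),361,378,.015,2),('barL',range(35,220,4),278,296,.142,2),('barR',range(35,170,4),356,368,.142,2)):
    P=edge(rows,x0,x1,ch); W=onplane(c,P,z)[:,:2]
    k=np.polyfit(W[:,1],W[:,0],1); res=W[:,0]-np.polyval(k,W[:,1]); m=abs(res)<.002
    k=np.polyfit(W[m,1],W[m,0],1); print(nm,P[0].round(1),P[-1].round(1),'yaw',np.degrees(np.arctan(-k[0])).round(2),'x at y=-.235',np.polyval(k,-.235).round(4),m.sum(),len(m))
E
```

```text
front [364.  60.] [364.7 216. ] yaw 10.12 x at y=-.235 0.5184 39 40
barL [282.  35.] [288.7 219. ] yaw 7.66 x at y=-.235 0.4647 47 47
barR [365.  35.] [360.8 167. ] yaw 7.62 x at y=-.235 0.5008 34 34
```

```bash
python3 - <<'E'
from h import *
c=cam('wrist'); g=cv2.GaussianBlur(c['img'],(0,0),.7).astype(float)
sat=g[:,:,0]-g[:,:,2]
for r in (60,120,180): print(r,sat[r,356:382].round().astype(int))
P=[]
for r in range(50,225,3):
    d=np.gradient(sat[r]); lo=int(round(372-(r-60)*5/156))-4; s=d[lo:lo+9].clip(0); P.append([(np.arange(lo,lo+9)*s**2).sum()/(s**2).sum(),r])
P=np.array(P);W=onplane(c,P,.015)[:,:2]
for _ in range(3):
    k=np.polyfit(W[:,1],W[:,0],1); res=abs(W[:,0]-np.polyval(k,W[:,1])); W=W[res<.0015]
print(len(P),len(W),np.degrees(np.arctan(-k[0])),np.polyval(k,-.235))
E
```

```text
60 [114 113 113 113 111 110 101  79  46  24  15  13  15  19  29  49  69  81
  84  85  86  88  90  94  95  96]
120 [119 118 119 117 109  87  55  28  16  13  14  18  26  43  65  80  87  89
  90  89  90  90  93  94  95  97]
180 [119 118 111  93  60  30  17  14  13  15  22  38  64  81  88  91  92  92
  93  94  95  96  96  97  96  95]
59 59 8.052723414979917 0.5219327190652747
```

```bash
python3 -m pendant '[[[10,1.5,0,0.4,0],[5,0.5,-40,0,0],[0,0,-40,0,0],[0,0,-25,0,0],[0,0,-11,0,0],[0,0,0,0,0],[0,0,0,0,0]]]'
python3 - <<'E'
from h import *
c=cam('wrist','wrist11'); cv2.imwrite('pics/w11c.png',cv2.resize(c['img'][0:250,200:560,::-1],(792,550)))
E
```

```text
time_s: 42.2
eef_pos: [0.4981, -0.2363, 0.0394]
eef_rot: [0.001, 0.657, 0.754, 0.0]
wrist_force: [-0.4, -0.2, -1.1]
opening: 0.174
```

View pics/w11c.png

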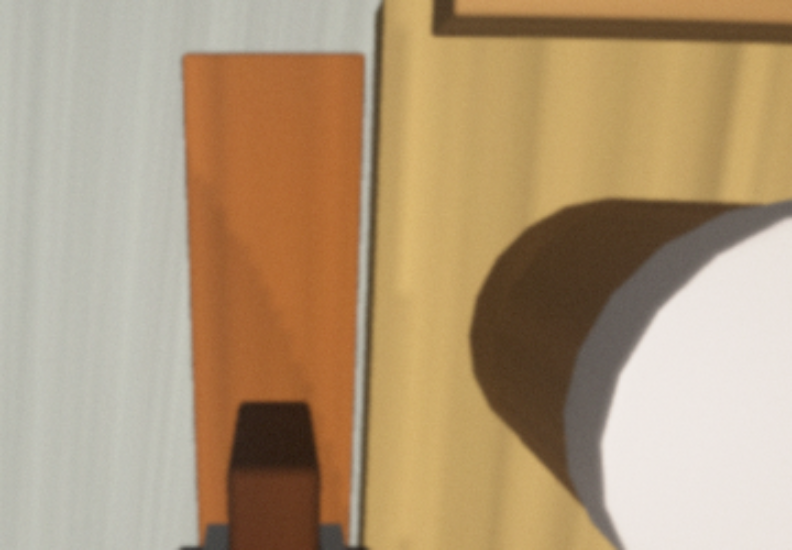

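The crop shows the bar parallel to the front edge with a gap of a few mm. I'll lower it and press it up against the edge.

```bash
python3 -m pendant '[[[0,0,-2,0,0],[2,0.3,0,0,0],[1,0,0,0,0],[0,0,0,0,0]]]'; python3 -m pendant '[[[1,0,0,0,0],[0,0,0,0,0]]]';  python3 -m pendant '[[[1,0,0,0,0],[0,0,0,0,0]]]'
```

```text
time_s: 42.75
eef_pos: [0.5003, -0.2355, 0.0365]
eef_rot: [0.0, 0.657, 0.754, -0.0]
wrist_force: [-0.8, 0.0, -1.5]
opening: 0.179
time_s: 43.0
eef_pos: [0.5012, -0.2355, 0.0364]
eef_rot: [0.0, 0.657, 0.754, 0.0]
wrist_force: [0.2, -0.3, -0.9]
opening: 0.177
time_s: 43.25
eef_pos: [0.5022, -0.2355, 0.0364]
eef_rot: [0.0, 0.657, 0.754, 0.0]
wrist_force: [0.7, 0.2, -1.2]
opening: 0.181
```

```bash
python3 -m pendant '[[[1,0,0,0,0],[0,0,0,0,0]]]'; python3 -m pendant '[[[1,0,0,0,0],[0,0,0,0,0]]]';  python3 -m pendant '[[[1,0,0,0,0],[0,0,0,0,0]]]'
```

```text
time_s: 43.5
eef_pos: [0.5031, -0.2355, 0.0363]
eef_rot: [-0.0, 0.657, 0.754, -0.0]
wrist_force: [-0.3, -0.8, -1.6]
opening: 0.175
time_s: 43.75
eef_pos: [0.5033, -0.2354, 0.0363]
eef_rot: [-0.001, 0.656, 0.754, -0.001]
wrist_force: [-4.9, 0.2, 2.3]
opening: 0.176
time_s: 44.0
eef_pos: [0.5034, -0.2354, 0.0364]
eef_rot: [-0.002, 0.656, 0.754, -0.001]
wrist_force: [-8.7, -0.3, 7.3]
opening: 0.178
```

```bash
python3 -m pendant '[[[-1.5,0,0,0,0],[0,0,0,0,45],[0,0,0,0,45],[0,0,0,0,45],[0,0,0,0,45]]]'; python3 -m pendant '[[[0,0,20,0,45],[0,0,40,0,45],[0,0,50,0,45],[-20,0,50,0,45],[-20,0,50,0,45],[0,0,0,0,45],[0,0,0,0,45]]]'
python3 - <<'E'
from h import *
for n in ['wrist','side','scene']:
    c=cam(n,n+'12')
    find(c,n,['stop_bar','tray_front','tray','canister_1'],minc=.4)
    if n=='wrist':cv2.imwrite('pics/w12c.png',cv2.resize(c['img'][40:340,300:560,::-1],(520,600)))
E
```

```text
time_s: 44.62
eef_pos: [0.5039, -0.2355, 0.0365]
eef_rot: [0.0, 0.657, 0.754, 0.0]
wrist_force: [-0.2, 1.2, 0.0]
opening: 0.532
time_s: 45.5
eef_pos: [0.4635, -0.2354, 0.2462]
eef_rot: [0.0, 0.657, 0.754, 0.0]
wrist_force: [-0.3, 0.2, -1.2]
opening: 0.527
wrist stop_bar 0.76 [ 0.506 -0.233  0.001] [358. 157.]
wrist tray_front 0.92 [ 0.526 -0.234  0.004] [376. 160.]
wrist tray 0.57 [ 0.576 -0.231 -0.006] [415. 162.]
wrist canister_1 0.96 [ 0.18  -0.291  0.001] [ 89. 168.]
wrist canister_1 0.87 [ 0.567 -0.178  0.018] [423. 120.]
wrist canister_1 0.74 [ 0.422 -0.393  0.   ] [276. 265.]
wrist canister_1 0.7 [ 0.525 -0.232  0.002] [375. 159.]
wrist canister_1 0.68 [ 0.581 -0.284  0.013] [413. 208.]
wrist canister_1 0.62 [ 0.46  -0.553 -0.002] [292. 359.]
side stop_bar 0.89 [ 0.504 -0.231  0.004] [378. 242.]
side tray_front 0.81 [ 0.523 -0.236 -0.001] [384. 243.]
side tray 0.61 [ 0.578 -0.223 -0.001] [396. 236.]
side canister_1 0.81 [0.568 0.154 0.013] [335. 180.]
side canister_1 0.75 [ 0.57  -0.178  0.014] [387. 225.]
side canister_1 0.75 [ 0.186 -0.293  0.003] [290. 286.]
side canister_1 0.72 [ 0.424 -0.392  0.002] [385. 282.]
side canister_1 0.66 [ 0.578 -0.282  0.021] [408. 240.]
side canister_1 0.56 [0.586 0.306 0.009] [320. 163.]
side canister_1 0.48 [0.581 0.234 0.009] [328. 171.]
scene stop_bar 0.94 [ 0.503 -0.227 -0.006] [258. 190.]
scene tray_front 0.69 [ 0.522 -0.234 -0.   ] [252. 191.]
scene tray 0.77 [ 0.574 -0.227  0.001] [240. 199.]
scene canister_1 0.91 [0.578 0.232 0.006] [342. 283.]
scene canister_1 0.86 [ 0.417 -0.4   -0.002] [248. 156.]
scene canister_1 0.75 [ 0.183 -0.289 -0.001] [315. 141.]
scene canister_1 0.71 [ 0.579 -0.283  0.014] [229. 188.]
scene canister_1 0.69 [0.59  0.303 0.001] [359. 304.]
scene canister_1 0.68 [ 0.566 -0.179  0.011] [251. 203.]
scene canister_1 0.67 [0.571 0.157 0.004] [324. 266.]
```

View pics/wrist12.png

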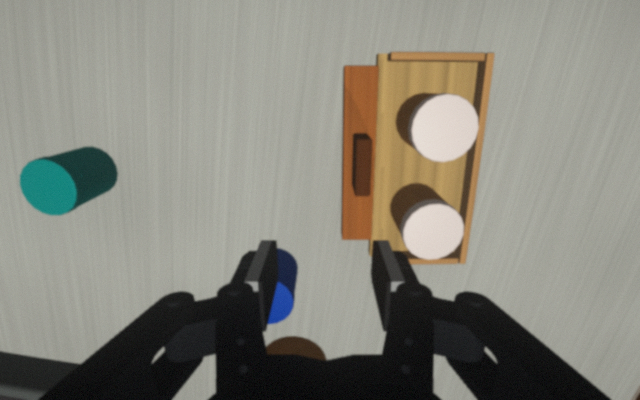

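```bash
python3 - <<'E'
from h import *
c=cam('wrist'); g=cv2.GaussianBlur(c['img'],(0,0),.7).astype(float); sat=g[:,:,0]-g[:,:,2]
def fit(P,z):
    W=onplane(c,np.array(P),z)[:,:2]
    for _ in range(3):
        k=np.polyfit(W[:,1],W[:,0],1); r=abs(W[:,0]-np.polyval(k,W[:,1])); W=W[r<.0015]
    return np.degrees(np.arctan(-k[0])).round(2),np.polyval(k,-.235).round(4),len(W)
def run(rows,lo,hi,sig,ch):
    P=[]
    for r in rows:
        s=(sig*np.gradient(ch[r]))[lo:hi].clip(0)**2; P.append([(np.arange(lo,hi)*s).sum()/s.sum(),r])
    return P
print('bar outer',fit(run(range(72,235,3),335,352,1,sat),.024))
L=run(list(range(72,130,3))+list(range(200,235,3)),367,384,1,g[:,:,1])
print('bar/tray border',fit(L,.024),fit(L,.015))
e=onplane(c,[[360,66],[358,239.5]],.024); t=onplane(c,[[380,55]],.036); b=onplane(c,[[371,254]],.015)
yh=np.array([-.135,.991]); o=np.array([.577,-.227])
for n,p in(('bar',e[0]),('bar',e[1]),('tray+',t[0]),('tray-',b[0])): print(n,((p[:2]-o)@yh).round(4))
E
```

```text
bar outer (np.float64(8.1), np.float64(0.4861), 55)
bar/tray border (np.float64(7.91), np.float64(0.5229), 32) (np.float64(7.91), np.float64(0.5244), 32)
bar 0.1048
bar -0.0942
tray+ 0.1147
tray- -0.119
```

```bash
python3 - <<'E'
from h import *
print(order.hand_in())
E
```

```text
the job is handed in; nothing more can be done
None
```

I sorted all five canisters by weight, closed the tray with the stop bar, and handed the job in at about 46 s of the 210 s. The hand-in gave no verdict.

- **Canisters:** three read about 0.2–1.4 N while held and stand in the crate. Two read about 3.2–4.2 N and stand in the tray. The blue and teal look-alikes, the tape roll and the bottle were not touched.
- **Knock:** one full canister was shifted about 5 cm inside the tray during the run. I saw it in the next check, gripped it again and put it back in place.
- **Stop bar:** I pressed it against the tray's front edge until the wrist force rose to about 9 N, then let it go. The last wrist picture shows:
  - no visible gap: outer face to tray edge measures about 36 mm, which is the bar's width
  - parallel to the tray within about 0.2°
  - centred within about 7 mm (limit 20 mm)
- **Final check:** the last network detections, after the bar was released, put all five canisters where I had placed them. The estimates of the tray's yaw varied between 6.6° and 9.3°. I used about 8°, the angle of the front edge measured from close by.

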